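# Hang the round check cartridge in the glass cabinet

### The job

Pick up the round check cartridge by the post on its handle, take it down through the opening in the top of the small glass-sided cabinet and hang it by its handle on the hook inside, without touching the frame around the opening. Let go and come out again, leaving the square cartridge standing where it is.

Things in the scene. Friction and masses are not known exactly. Their poses are not given: they have to be found in the camera images.
- drum: Round cartridge, 0.2 kg: grey drum 56 wide, 30 high, with handle in its y-z plane: two legs under a level bar (8 square, 56 long along y, z 78 to 86). Window under the bar open along x: 44 wide, z 30 to 78. On the bar's middle a grip post 12 square (sides along x, y), z 86 to 131: pinch it from above, either way round. Origin: centre of underside, z up. All mm.
- block: Square cartridge, a bystander: the same handle and post (131 mm tall in all), but the grey body is a block 54 x 54 mm, 30 mm high. Origin: centre of underside, z up.
- rim: Aluminium frame round the opening in the top of a fixed cabinet (230 x 170, 180 high; white back at -x, clear other sides). Must not be touched. Origin: centre of the opening at the frame's top face. Opening 200 along x, 140 along y; frame 15 wide, 10 deep. Walls stand 4.5 behind the frame's inner edges; floor 172 below the origin. All mm.
- hook: Fixed steel hook in the cabinet, axes as the rim's: level rod 8 thick, from the back wall 74 behind the origin along +x to an upturned tip 8 thick, centred 18 ahead, its top 12 above the origin. Origin: on top of the rod where the bar should lie; from the rim's origin x -30, y 0, z -65. The window goes over the tip from +x (the drum must pass the tip first), then the bar is lowered onto the rod. All mm.
Not all that is in view belongs to the job. Leave any orange, purple or yellow look-alike of the drum alone.

How it is judged:
By the outcome, as a careful person would: the job done as asked, in the order asked, and still so for the second after the job is handed in, with the robot touching nothing.
It also fails if it takes over 45 s, if anything falls off the work surface, if the arm or the gripper's body presses on something with over 40 N, if the wrist force passes 120 N, or if a joint passes its speed limit or range.

### The arm

A 7-joint arm with a two-finger parallel gripper is mounted at the origin on the work surface. World frame = base frame: x ahead of the robot, y to its left, z up, the work surface at z = 0. Lengths are in mm, angles in rad, forces in N, time in s.
With the tool pointing down it reaches from about 400 to 850 mm from the base axis. Payload 4.4 kg.
Tool frame: the origin (TCP) lies at the very end of the fingers, on their centre line; the grasp point (between the pads) lies 19 mm behind it; x points along the fingers, y is the direction in which the jaws open and shut, and the axes are right-handed (so a half turn about x gives the same grasp; the last joint's range is limited). The gripper opens to 94 mm and grips with 3 to 60 N. Pads are 16 mm wide; open, the fingers measure 119 mm over their backs; the gripper's body (75 mm by 177 mm) begins 78 mm behind the grasp point.
Start: joints at [-1.403, 0.628, 0.038, 1.517, -0.027, 0.996, -0.02], TCP at [150.563, 632.336, 205.478] pointing down, gripper open.
Joint ranges: [-3.06, 3.06], [-0.37, 2.12], [-1.25, 1.32], [0.18, 2.47], [-1.1, 4.24], [0.23, 1.98], [-2.94, 2.94]. Speed limits (rad/s): [2.57, 2.57, 3.14, 3.14, 3.14, 3.14, 3.14].

### API

Orientations are given as a rotation vector (axis times angle).
In Python, from workcell import ctrl, viewer, spotter gives the robot as it stands. Calls block until the motion is done:
- ctrl.movep(position, orientation): joint-space move of the TCP to a pose.
- ctrl.servo_line(position, rotation=None, velocity=150, stop_force=None): straight line of the TCP; rotation=None keeps the orientation; velocity is the mean speed in mm/s. With stop_force (N) it stops when the force on the tool has changed by that much, and returns True; else False.
- ctrl.move_joints(angles): joint-space move.
- ctrl.gripper_to(opening, newtons=None): finger opening in mm; newtons is the grip in N (None keeps the last); returns when the fingers have stopped.
- ctrl.hold(seconds).
- ctrl.ik(position, orientation): joint angles nearest the present ones, or None.
- viewer.grab_frame(name): name is "scene" or "top"; returns a dict with "pixels" (420x560x3 uint8, blue, green, red), "camera_matrix" (3x3 intrinsics, pixels), "R" (3x3) and "t" (3): a world point X has camera coordinates R X + t. Camera axes: x right, y down, z forward; pixel columns grow to the right and rows downward; lengths in mm; the calibration is good to about 2 mm. A picture is of the moment at which its call begins. There is no depth.
A pose or a line that the arm cannot do raises ctrl.MotionError and nothing moves.
- ctrl.sign_off(): hands the job in, once; it reports no verdict.
Trained networks look in a picture, given as the dict that the camera call returned (one of the last four; its "shot" number tells which), for a name from the list of things; names that differ only in an ending like _2 or _b are one class to them, and where a whole thing is asked for, a point or a joint stands for the part that bears it (a point fixed in the world has none). Each returns a list of dicts, best first, with "conf" (0 to 1); they miss things now and then, are a little off and sometimes report something else, mostly with a low value. They report only what shows in the picture. A call takes as long as a camera call. They do not tell look-alikes from the thing itself.
- spotter.recognise(picture, name): "location" ([column, row] in pixels, amid what is visible of it).
Readings, each from a call of its own:
- ctrl.get_time(): time.
- ctrl.get_q(): joint angles.
- ctrl.get_qvel(): joint speeds.
- ctrl.get_effort(): joint torques, N m.
- ctrl.get_position(): TCP position.
- ctrl.get_tcp_rot(): TCP orientation.
- ctrl.get_contact_force(): force on the tool from outside, world axes, zero at the start.
- ctrl.get_torque(): the same for the moment, N m.
- ctrl.get_grip_width(): finger opening in mm.
Only numpy, scipy, OpenCV 4.12 (cv2) and the standard library are available. Lean on these libraries where they do the work, as an engineer would, in place of code of your own. Each camera call takes 0.05 s, during which the arm holds its last target.

## Working session

There is one attempt and no reset: what is moved stays moved. The work goes in short steps, each a Python script; the robot and the scene stay as the last script left them, time stands still between calls to the robot, and variables do not carry over. Pictures are saved under pics/ and viewed, and the job is handed in when it is done.

```bash
mkdir -p pics; ls
cat > h.py <<'E'
import numpy as np, cv2, pickle
from workcell import ctrl, viewer, spotter
E
python3 - <<'E'
from h import *
for n in ("scene","top"):
    f=viewer.grab_frame(n); cv2.imwrite(f"pics/{n}0.png",f["pixels"]); pickle.dump(f,open(f"{n}0.pkl","wb"))
    print(n,np.round(f["camera_matrix"],1).tolist(),np.round(f["R"],4).tolist(),np.round(f["t"],1).tolist())
    for k in ("drum","block","rim","hook"):
        print(k,[(np.round(d["location"],1).tolist(),round(d["conf"],2)) for d in spotter.recognise(f,k)])
print(ctrl.get_time(),ctrl.get_tcp_rot())
E
```

```text
pics
scene [[487.0, 0.0, 272.9], [0.0, 487.0, 209.7], [0.0, 0.0, 1.0]] [[-0.4065, 0.9136, 0.0125], [0.7336, 0.3345, -0.5916], [-0.5446, -0.2313, -0.8062]] [153.6, -308.5, 1367.3]
drum [([348.1, 232.2], 0.97), ([247.4, 258.7], 0.92), ([320.4, 201.7], 0.69), ([295.6, 238.6], 0.63)]
block [([367.0, 283.8], 0.67)]
rim [([88.0, 169.5], 0.88)]
hook [([146.5, 170.9], 0.56), ([136.7, 205.1], 0.18)]
top [[392.8, 0.0, 283.1], [0.0, 392.8, 210.1], [0.0, 0.0, 1.0]] [[-0.0166, -0.9999, -0.0022], [-0.9749, 0.0167, -0.2222], [0.2222, -0.0015, -0.975]] [43.3, 514.5, 822.6]
drum [([282.4, 187.7], 0.93), ([251.2, 226.1], 0.82), ([247.4, 274.7], 0.75), ([212.1, 254.0], 0.66)]
block [([177.8, 210.0], 0.61)]
rim [([458.0, 155.3], 0.65)]
hook [([411.5, 190.8], 0.6)]
0.5 [ 0.18350409  1.56300837 -0.1836014 ]
```

View pics/scene0.png

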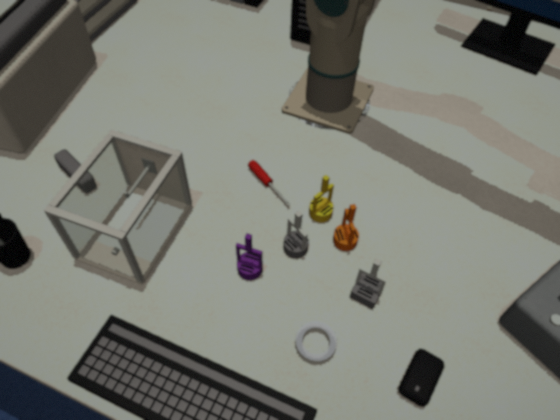

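View pics/top0.png

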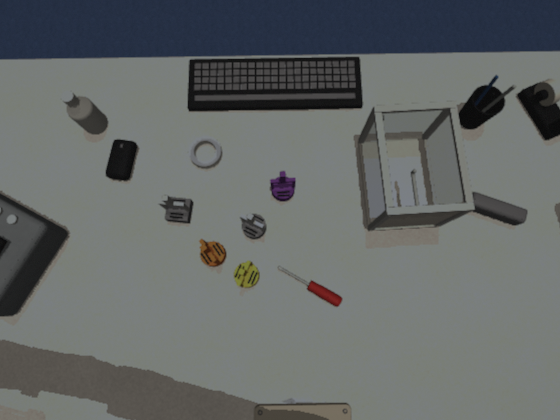

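Run:
```python
import cv2,numpy as np
a=cv2.imread("pics/scene0.png");b=cv2.imread("pics/top0.png")
def crop(im,u0,v0,u1,v1,s,n):
    c=np.clip(im[v0:v1,u0:u1].astype(float)*1.5,0,255).astype('u1'); cv2.imwrite(f"pics/{n}.png",cv2.resize(c,None,fx=s,fy=s,interpolation=cv2.INTER_CUBIC))
crop(a,40,120,200,280,3.7,"c1"); crop(b,350,90,480,240,4,"c2")
crop(a,230,165,390,315,4,"c3"); crop(b,155,165,305,295,5,"c4")
```

```text
(no output)
```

View pics/c1.png

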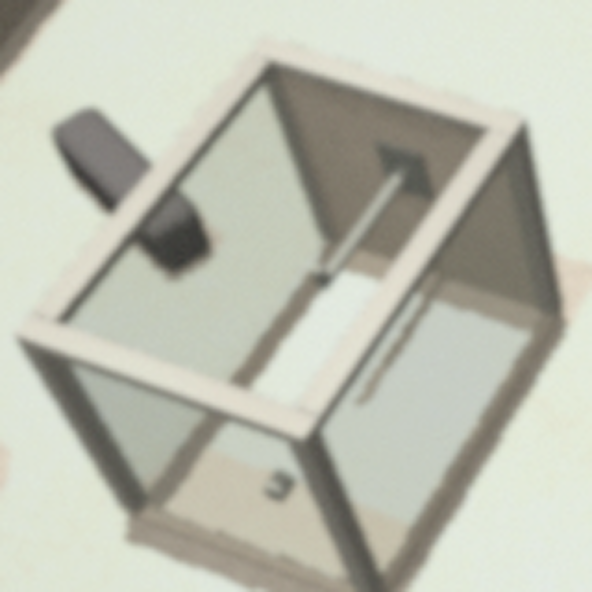

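View pics/c2.png

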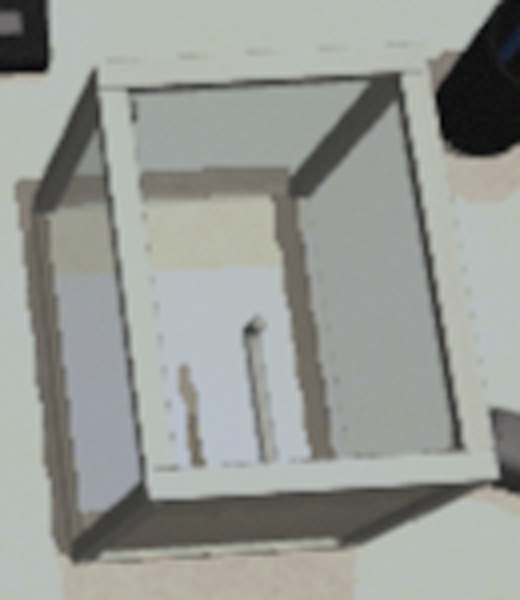

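View pics/c3.png

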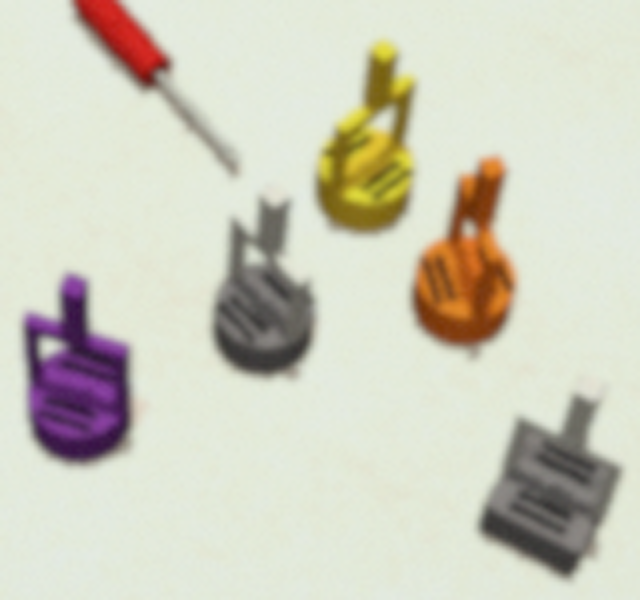

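View pics/c4.png

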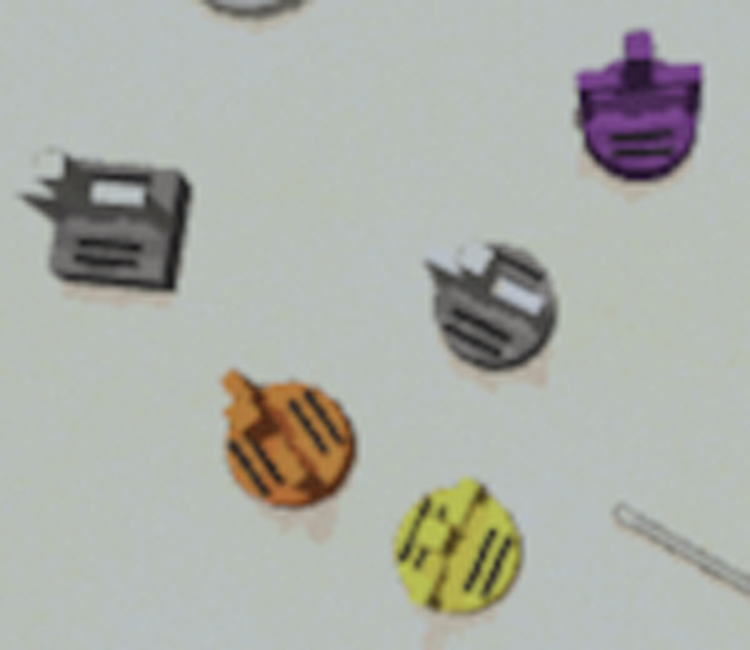

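The candidates for the drum in the scene view are:
- grey round at (295,239)
- purple at (247,258)
- yellow at (320,202)
- orange at (346,232)
- grey square at (367,284)

I choose the grey round one, at (251,226) in the top view. In the crops it has a round grey body and a grey handle and post. The cabinet's opaque back is on the robot's side, and the hook points away from the robot.

Next I fit both poses and overlay them.

```bash
cat >> h.py <<'E'
from scipy.optimize import least_squares
def proj(f,X):
    c=np.atleast_2d(X)@np.array(f["R"]).T+np.array(f["t"]); p=c@np.array(f["camera_matrix"]).T
    return p[:,:2]/p[:,2:]
def place(p,X,z=0):
    c,s=np.cos(p[2]),np.sin(p[2]); X=np.atleast_2d(np.array(X,float))
    return np.c_[p[0]+c*X[:,0]-s*X[:,1],p[1]+s*X[:,0]+c*X[:,1],X[:,2]+z]
def box(x0,x1,y0,y1,z0,z1):
    P=[(x,y,z) for x in(x0,x1) for y in(y0,y1) for z in(z0,z1)]
    return [(P[a],P[b]) for a in range(8) for b in range(a+1,8) if sum(u!=v for u,v in zip(P[a],P[b]))==1]
an=np.linspace(0,2*np.pi,25)
def circ(r,z): 
    q=[(r*np.cos(a),r*np.sin(a),z) for a in an]; return list(zip(q[:-1],q[1:]))
DR=circ(28,0)+circ(28,30)+box(-4,4,-28,28,78,86)+box(-4,4,-28,-22,30,78)+box(-4,4,22,28,30,78)+box(-6,6,-6,6,86,131)
RIM=box(-100,100,-70,70,-10,0)+box(-115,115,-85,85,-180,0)+box(-104,-8,-4,4,-73,-65)+box(-16,-8,-4,4,-73,-53)
def overlay(f,p,E,z,win,s,name):
    u0,v0,u1,v1=win
    im=np.clip(f["pixels"][v0:v1,u0:u1]*1.5,0,255).astype('u1'); im=cv2.resize(im,None,fx=s,fy=s,interpolation=cv2.INTER_CUBIC)
    for a,b in E:
        q=(proj(f,place(p,[a,b],z))-[u0,v0]+.5)*s
        cv2.line(im,*[tuple(int(round(t)) for t in r) for r in q],(0,0,255),1,cv2.LINE_AA)
    cv2.imwrite(f"pics/{name}.png",im)
def fit(obs,p0,z):
    r=least_squares(lambda p:np.concatenate([(proj(f,place(p,X,z))-u).ravel() for f,X,u in obs]),p0,x_scale=[10,10,.1],loss="soft_l1"); return r.x,r.fun
E
python3 - <<'E'
from h import *
S=pickle.load(open("scene0.pkl","rb"));T=pickle.load(open("top0.pkl","rb"))
ob=lambda f,L,o,s:[(f,X,np.array(u)/s+o-.5) for X,u in L]
A=lambda x,y:(x*115,y*85,0)
B=lambda x,y:(x*100,y*70,0)
s1=[(A(-1,-1),(262,47)),(A(-1,1),(525,122)),(A(1,1),(305,440)),(A(1,-1),(22,335)),(B(-1,-1),(272,65)),(B(-1,1),(485,130)),(B(1,-1),(60,322))]
t1=[(A(1,1),(97,72)),(A(1,-1),(427,65)),(A(-1,-1),(497,480)),(A(-1,1),(150,500)),(B(1,1),(130,90)),(B(1,-1),(400,75)),(B(-1,-1),(460,450)),(B(-1,1),(163,468))]
a=ob(S,s1,(40,120),3.7);b=ob(T,t1,(350,90),4)
for o in(a,b,a+b):
    p,r=fit(o,[480,-330,0],180);print(np.round(p,3),np.abs(r).max().round(1))
rim=p
dt=[((0,0,131),(473,257)),((0,0,86),(487,283)),((0,28,86),(430,258)),((0,-28,86),(545,303))]
ds=[((0,0,131),(275,195)),((0,28,86),(308,285)),((0,-28,86),(235,225))]
a=ob(S,ds,(230,165),4);b=ob(T,dt,(155,165),5)
for o in(a,b,a+b):
    p,r=fit(o,[450,50,.4],0);print(np.round(p,3),np.abs(r).max().round(1))
np.save("rim.npy",rim);np.save("drum.npy",p)
overlay(S,rim,RIM,180,(40,120,200,280),3.7,"o1");overlay(T,rim,RIM,180,(350,90,480,240),4,"o2")
overlay(S,p,DR,0,(260,190,340,270),7,"o3");overlay(T,p,DR,0,(215,190,295,260),8,"o4")
E
python3 - <<'E'
import cv2,numpy as np
L=[cv2.imread(f"pics/o{i}.png") for i in(1,2,3,4)]
for a,b,n in((0,1,"o12"),(2,3,"o34")):
    cv2.imwrite(f"pics/{n}.png",np.hstack([cv2.resize(L[a],(400,int(L[a].shape[0]*400/L[a].shape[1])))[:400],cv2.resize(L[b],(400,400))][:1]+[cv2.resize(L[b],(400,400))]))
E
```

```text
[ 5.95915e+02 -2.42083e+02  4.80000e-02] 2.7
[ 5.92453e+02 -2.42664e+02  3.40000e-02] 4.6
[ 5.93965e+02 -2.42818e+02  4.20000e-02] 5.5
[ 4.91989e+02  1.04345e+02 -4.08000e-01] 1.6
[ 4.86623e+02  1.02701e+02 -3.93000e-01] 0.8
[ 4.87982e+02  1.02989e+02 -4.17000e-01] 3.3
```

View pics/o1.png

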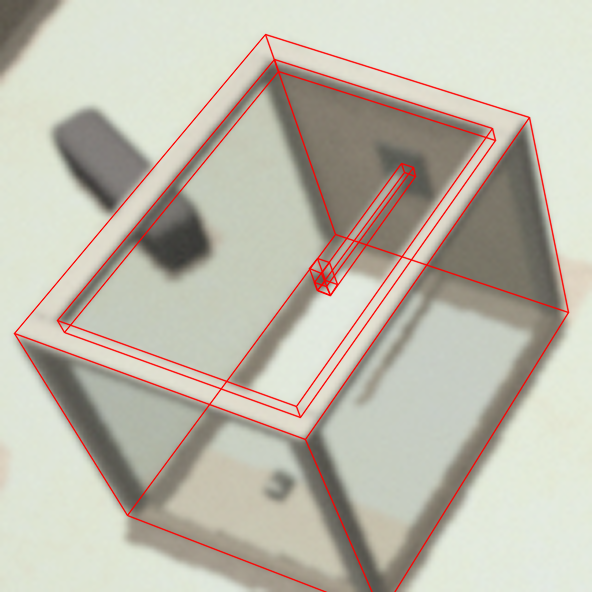

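View pics/o2.png

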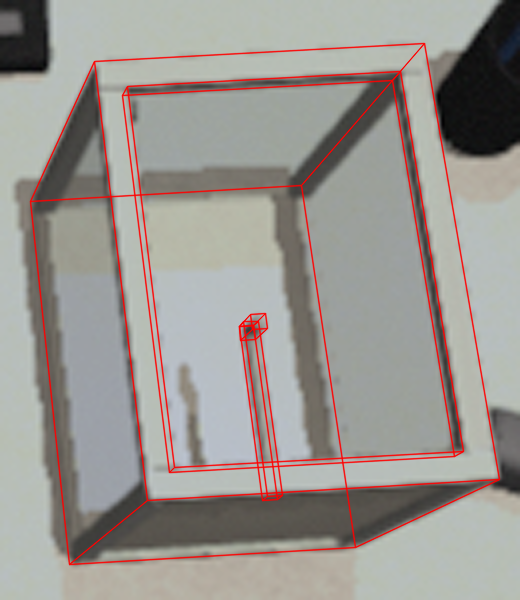

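View pics/o34.png

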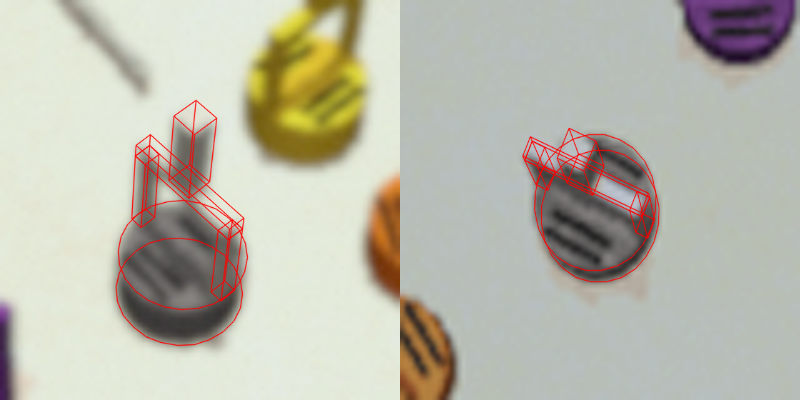

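```bash
cat >> h.py <<'E'
from scipy.spatial.transform import Rotation as Ro
def down(a):
    y=np.array([np.cos(a),np.sin(a),0]);x=np.array([0,0,-1.]);return Ro.from_matrix(np.c_[x,y,np.cross(x,y)]).as_rotvec()
rim=np.load("rim.npy");drum=np.load("drum.npy")
def rp(x,y,z): return place(rim,[x,y,z],180)[0]
E
python3 - <<'E'
from h import *
print("start y axis",Ro.from_rotvec(ctrl.get_tcp_rot()).as_matrix()[:,1].round(2), ctrl.get_time())
for k in(1,-1):
    for n,P,a in(("d",[*drum[:2],94],drum[2]),("dh",[*drum[:2],200],drum[2]),("r",rp(30,0,130),rim[2]),("r2",rp(30,0,-20),rim[2]),("h",rp(-30,0,-50),rim[2])):
        q=ctrl.ik(list(P),list(down(a+k*np.pi/2)));print(k,n,np.round(P,0),None if q is None else np.round(q,2))
E
```

```text
start y axis [ 0.23  0.97 -0.  ] 0.5
1 d [488. 103.  94.] [-0.31  0.59  0.07  2.04 -0.08  0.52  0.97]
1 dh [488. 103. 200.] [-0.39  0.43  0.18  1.94 -0.1   0.78  1.  ]
1 r [ 624. -242.  310.] [ 0.04  0.62  0.54  1.32 -0.32  1.28  2.2 ]
1 r2 [ 624. -242.  160.] [ 0.24  0.71  0.15  1.51 -0.12  0.93  2.04]
1 h [ 564. -244.  130.] [ 0.31  0.67  0.09  1.7  -0.08  0.78  2.05]
-1 d [488. 103.  94.] [-0.92  0.91  1.14  2.06 -1.08  0.96 -1.16]
-1 dh [488. 103. 200.] [-0.96  0.68  1.15  1.96 -0.75  1.01 -1.45]
-1 r [ 624. -242.  310.] [-0.23  0.89  1.32  1.33 -0.86  1.53 -0.53]
-1 r2 [ 624. -242.  160.] [-0.13  0.87  0.9   1.52 -0.73  1.11 -0.6 ]
-1 h [ 564. -244.  130.] [-0.08  0.8   0.78  1.71 -0.68  0.93 -0.55]
```

Run:
```python
from h import *
D=down(drum[2]+np.pi/2)
ctrl.gripper_to(44)
ctrl.movep([*drum[:2],190],list(D))
print(ctrl.get_time(),ctrl.get_position())
ctrl.servo_line([*drum[:2],150],velocity=150)
for n in("scene","top"):
    f=viewer.grab_frame(n);overlay(f,drum,DR,0,(180,140,320,280) if n=="top" else (220,140,360,280),2.85,n+"1")
a,b=[cv2.imread(f"pics/{n}1.png") for n in("scene","top")];cv2.imwrite("pics/p1.png",np.hstack([a,b]))
```

```text
3.6417 [488.01340318 104.23086778 189.97401916]
```

View pics/p1.png

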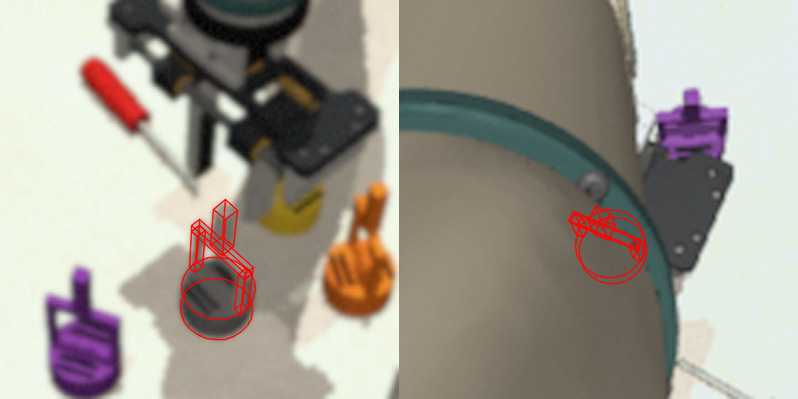

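Run:
```python
from h import *
S=pickle.load(open("scene0.pkl","rb"))
for P in([*drum[:2],150],[*drum[:2],131]): print((proj(S,P)[0]-[220,140])*2.85)
for s in(-22,22): print((proj(S,place(drum,[0,s,150]))[0]-[220,140])*2.85)
print(ctrl.get_position())
```

```text
[225.24150036 191.63514968]
[223.73146403 207.79208186]
[203.3267584 172.6442031]
[247.59618027 211.0073391 ]
[488.67321192 103.34666517 150.73608773]
```

Run:
```python
from h import *
print(ctrl.servo_line([*drum[:2],95],velocity=60,stop_force=8),ctrl.get_position())
ctrl.gripper_to(0,30);print(ctrl.get_grip_width(),ctrl.get_position(),ctrl.get_contact_force())
ctrl.servo_line([*drum[:2],150],velocity=80)
print(ctrl.get_grip_width(),ctrl.get_contact_force(),ctrl.get_time())
f=viewer.grab_frame("scene");overlay(f,drum,[],0,(200,120,360,280),4,"p2")
```

```text
False [488.26592167 103.04537606  95.2424839 ]
11.577896060990602 [488.12600903 102.97689162  95.06127845] [ 0.70818003 -0.58214812  0.62418919]
12.06806559983386 [-0.10077217  0.07190076 -2.44765219] 6.6667
```

View pics/p2.png

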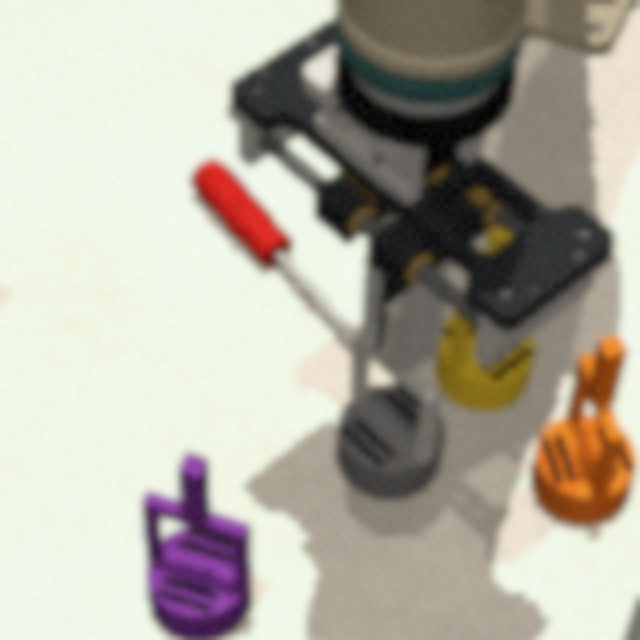

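Run:
```python
from h import *
ctrl.servo_line([*drum[:2],320],velocity=150)
R=down(rim[2]+np.pi/2)
ctrl.movep(list(rp(32,0,140)),list(R))
print(ctrl.get_position(),rp(32,0,140),ctrl.get_grip_width(),ctrl.get_time())
ctrl.hold(.3)
p=ctrl.get_position();z=p[2]-95
dp=[p[0],p[1],rim[2]]
for n,w in(("scene",(20,60,220,260)),("top",(340,40,540,240))):
    f=viewer.grab_frame(n);overlay(f,dp,DR,z,w,2,n+"3");pickle.dump(f,open(n+"3.pkl","wb"))
    overlay(f,dp,[],z,w,2,n+"3b")
g=lambda x:cv2.imread(f"pics/{x}.png");cv2.imwrite("pics/p3.png",np.hstack([g("scene3"),g("scene3b")]));cv2.imwrite("pics/p3t.png",np.hstack([g("top3"),g("top3b")]))
```

```text
[ 626.31120587 -239.46240942  319.73692763] [ 625.93673768 -241.47477657  320.        ] 11.890813540764581 9.3833
```

View pics/p3.png

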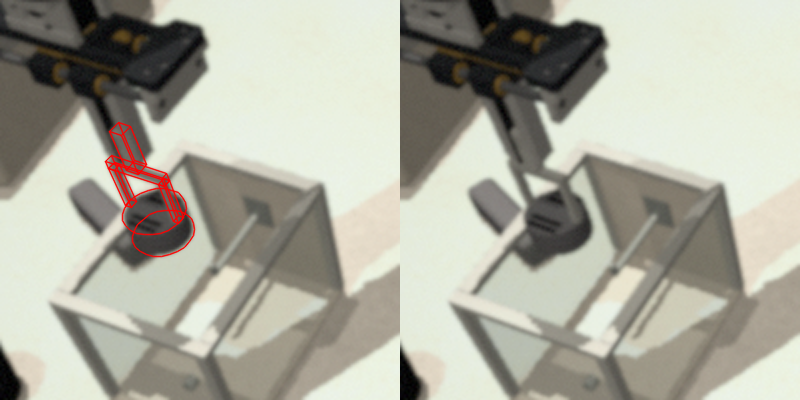

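View pics/p3t.png

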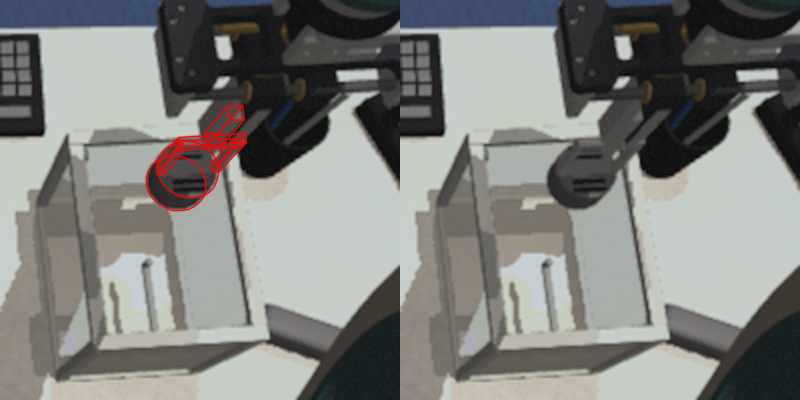

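Run:
```python
from h import *
S=pickle.load(open("scene0.pkl","rb"));T=pickle.load(open("top0.pkl","rb"))
def ray(f,u,z):
    R=np.array(f["R"]);c=-R.T@np.array(f["t"]);d=R.T@np.linalg.inv(f["camera_matrix"])@[*u,1];return (c+d*(z-c[2])/d[2]).round(0)
print([ray(T,(475,120),z) for z in(0,100)],[ray(T,u,150) for u in((495,78),(515,88))],[ray(S,(15,262),0)])
print(ctrl.get_position())
im=np.clip(S["pixels"][180:280,0:100]*1.5,0,255).astype('u1');jm=np.clip(T["pixels"][60:160,440:540]*1.5,0,255).astype('u1')
cv2.imwrite("pics/cup.png",cv2.resize(np.hstack([im,jm]),None,fx=4,fy=4))
```

```text
[array([ 753., -453.,    0.]), array([ 706., -400.,  100.])] [array([ 779., -429.,  150.]), array([ 755., -468.,  150.])] [array([ 771., -432.,    0.])]
[ 626.04012339 -240.98347098  320.18888269]
```

View pics/cup.png

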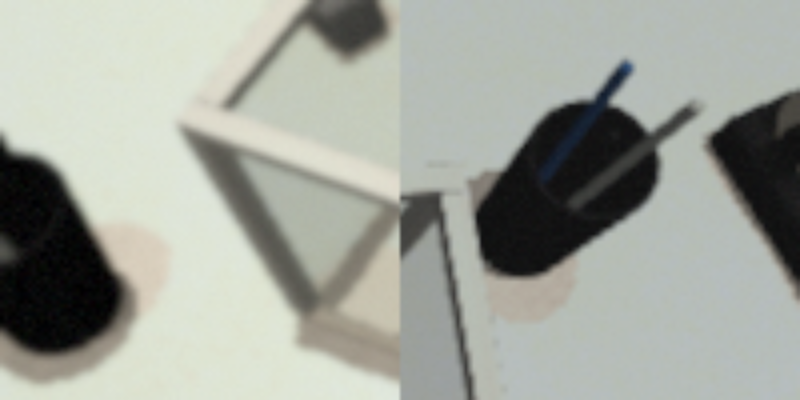

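Run:
```python
from h import *
print(ctrl.servo_line(list(rp(34,0,-22)),velocity=90,stop_force=10),ctrl.get_position(),rp(34,0,-22),ctrl.get_contact_force(),ctrl.get_time())
p=ctrl.get_position();dp=[p[0],p[1],rim[2]]
for n,w in(("scene",(20,60,220,260)),("top",(340,40,540,240))):
    f=viewer.grab_frame(n);overlay(f,dp,DR,p[2]-95,w,2,n+"4a");overlay(f,dp,[],0,w,2,n+"4b")
g=lambda x:cv2.imread(f"pics/{x}.png");cv2.imwrite("pics/p4.png",np.hstack([g("scene4b"),g("top4b")]));cv2.imwrite("pics/p4o.png",np.hstack([g("scene4a"),g("top4a")]))
```

```text
False [ 628.29255042 -241.52334294  158.55196094] [ 627.93497425 -241.39080856  158.        ] [ 0.01199269 -0.22551034 -1.85155464] 11.7333
```

View pics/p4.png

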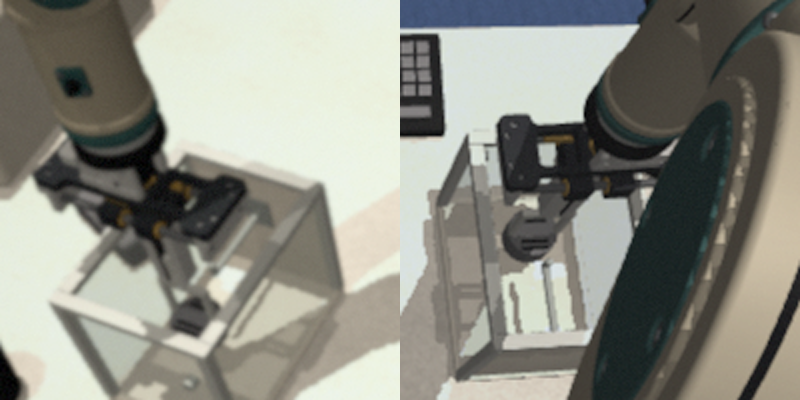

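View pics/p4o.png

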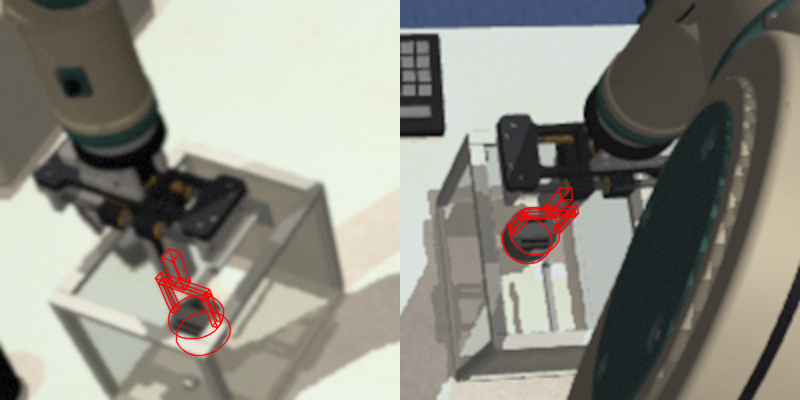

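Run:
```python
from h import *
print(ctrl.servo_line(list(rp(-30,0,-22)),velocity=50,stop_force=5),ctrl.get_position(),rp(-30,0,-22),ctrl.get_contact_force(),ctrl.get_time())
p=ctrl.get_position();dp=[p[0],p[1],rim[2]]
for n,w in(("scene",(20,60,220,260)),("top",(340,40,540,240))):
    f=viewer.grab_frame(n);overlay(f,dp,[],0,w,2,n+"5b")
g=lambda x:cv2.imread(f"pics/{x}.png");cv2.imwrite("pics/p5.png",np.hstack([g("scene5b"),g("top5b")]))
```

```text
False [ 564.38119366 -243.97245995  157.96370213] [ 563.99140414 -244.07778479  158.        ] [ 0.86367766 -0.04882686 -2.09317046] 13.2667
```

View pics/p5.png

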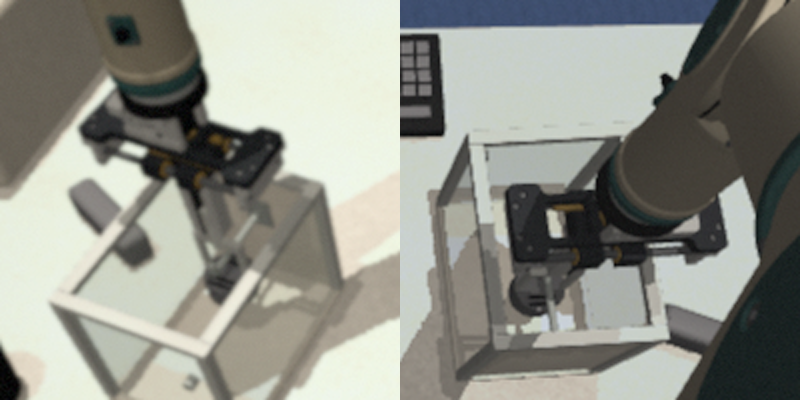

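The top view shows the rod crossing over the drum body at (545,295) in the crop, so the window is over the hook. I can lower the bar onto the rod.

Run:
```python
from h import *
print(ctrl.servo_line(list(rp(-30,0,-54)),velocity=25,stop_force=2.5),ctrl.get_position()-rp(-30,0,-48),ctrl.get_contact_force(),ctrl.get_time())
ctrl.hold(.3);print(ctrl.get_position()-rp(-30,0,-48),ctrl.get_contact_force())
p=ctrl.get_position();dp=[p[0],p[1],rim[2]]
for n,w in(("scene",(20,60,220,260)),("top",(340,40,540,240))):
    f=viewer.grab_frame(n);overlay(f,dp,[],0,w,2,n+"6b")
g=lambda x:cv2.imread(f"pics/{x}.png");cv2.imwrite("pics/p6.png",np.hstack([g("scene6b"),g("top6b")]))
```

```text
True [-0.11551152  0.03634554 -0.16211845] [-0.64197575 -0.12231853  3.87150499] 14.3333
[-0.14108796  0.06214322 -0.2108434 ] [0.18102143 0.6803787  5.31903266]
```

View pics/p6.png

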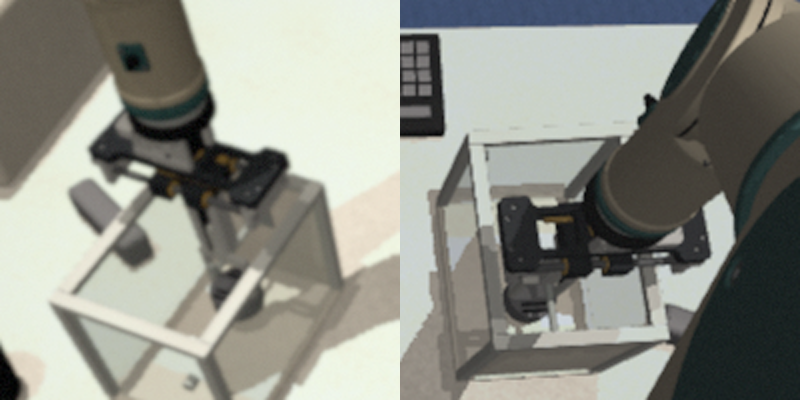

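```bash
python3 - <<'E'
from h import *
ctrl.gripper_to(36);print(ctrl.get_grip_width(),ctrl.get_contact_force())
ctrl.hold(.3)
print(ctrl.servo_line(list(rp(-30,0,20)),velocity=60,stop_force=8),ctrl.get_contact_force())
print(ctrl.servo_line(list(rp(-30,0,150)),velocity=150))
ctrl.movep([488,60,330],list(down(rim[2]+np.pi/2)))
ctrl.hold(.3);print(ctrl.get_time(),ctrl.get_contact_force())
for n,w in(("scene",(20,110,200,290)),("top",(350,90,480,240))):
    f=viewer.grab_frame(n);overlay(f,[*rp(-30,0,0)[:2],rim[2]],DR,115-78,w,3,n+"7a");overlay(f,rim,[],0,w,3,n+"7b");cv2.imwrite(f"pics/full7{n}.png",f["pixels"])
E
cd pics; python3 -c "
import cv2,numpy as np
for n in('a','b'):
    L=[cv2.resize(cv2.imread(f'{k}7{n}.png'),(400,460 if k=='top' else 400))[:400] for k in('scene','top')];cv2.imwrite(f'p7{n}.png',np.hstack(L))"
```

```text
35.77854362376168 [-0.51322135 -0.48000408  0.33230623]
False [0.25589067 0.24720567 0.40555534]
False
19.425 [-0.53110433  0.21764906  0.11810414]
```

View pics/p7a.png

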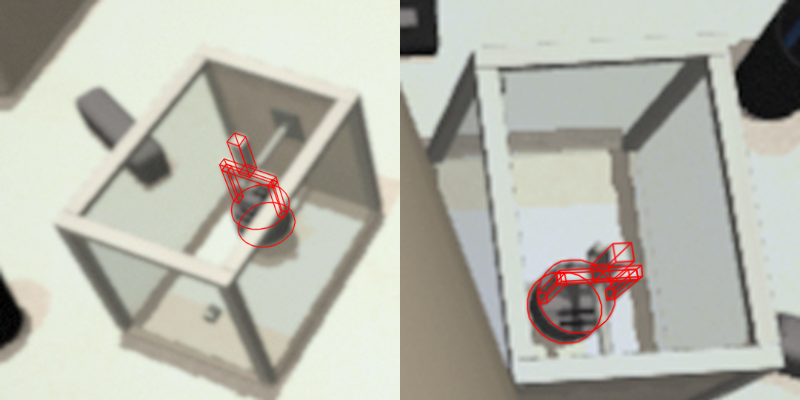

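View pics/p7b.png

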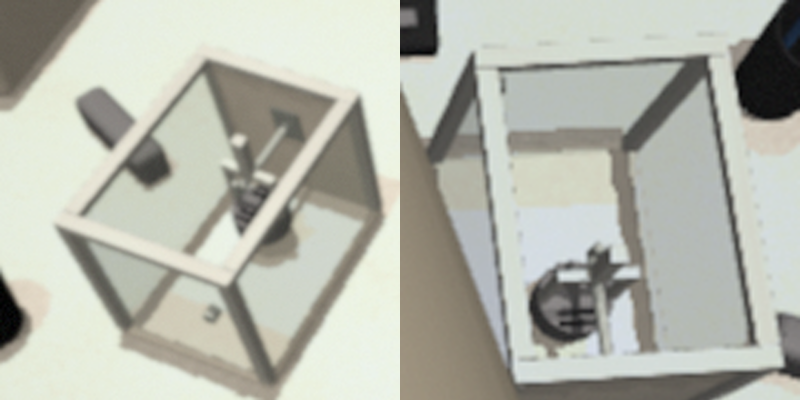

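View pics/full7scene.png

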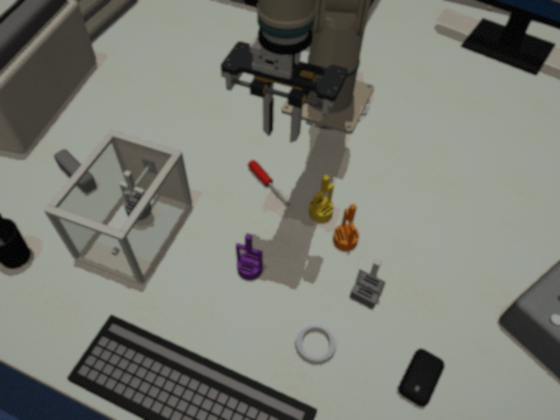

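The drum hangs on the hook at the expected spot: (135,198) in the scene view, with the post leaning only slightly in the top view. The square cartridge is still at (367,284), the look-alikes have not moved, and the arm is clear of everything.

Run:
```python
from h import *
print(np.abs(ctrl.get_qvel()).max(),ctrl.get_time()); ctrl.sign_off()
```

```text
0.0042988028882213584 19.525
the job is handed in; nothing more can be done
```

The round grey cartridge is hanging by its handle on the hook inside the cabinet. The gripper has let go and is out, and I handed the job in at 19.5 s.

- **Grasp and path:** I pinched the post and took the cartridge down through the opening. I moved it over the hook tip and lowered it until the bar touched the rod, within 0.2 mm of the height I had calculated.
- **Final pictures:** Both views show it hanging where expected, with its post leaning only slightly. In the scene view the square cartridge and the coloured look-alikes have not moved.
- **Frame:** No unexpected force showed up on the way in or out. I judged that the frame was not touched from those readings and the pictures, and had no separate sensor for it.
- **Small disagreement:** The drawn outlines sat about 1–2 pixels off the images, and the two cameras put the cartridge and cabinet 3–6 mm apart. The planned clearances were larger than that.

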